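# Load the drill jig, shut its plate and lock the toggle clamp

## Robot

A 6-joint arm with a two-finger parallel gripper is mounted at the origin on a cart in front of the work surface, level with it; the furniture and walls round the work are solid. World frame = base frame: x ahead of the robot, y to its left, z up, the work surface at z = 0. Lengths are in m, angles in rad, forces in N, time in s.
With the tool pointing down it reaches from about 0.375 to 0.925 m from the base axis. Payload 5.7 kg.
Tool frame: the origin (TCP) lies on the centre line of the jaws, within the pads' length; the fingertips stand 14 mm ahead of it and the grasp point (between the pads) lies 5 mm behind it (env.tip_extent is the z of the fingertips in the tool frame, in m); z points along the fingers, y is the line along which they close (so a half turn about z gives the same grasp; the last joint's range is limited). The gripper opens to 88 mm and grips with 3 to 60 N. Pads are 20 mm wide; open, the fingers measure 115 mm over their backs; the gripper's body (75 mm by 178 mm) begins 61 mm behind the grasp point.
Start: joints at [-1.267, 0.359, 1.51, -0, 1.272, -0.115], TCP at [0.244, -0.548, 0.237] pointing down, gripper open.
Joint ranges: [-2.97, 2.97], [-1.01, 2.36], [0.21, 2.38], [-0.96, 4.11], [0.2, 2.71], [-2.98, 2.98]. Speed limits (rad/s): [2.39, 2.39, 3.14, 3.14, 3.14, 3.14].

## Interface

Orientations are given as a unit quaternion [x, y, z, w].
In Python, from bench import env, viewer, effector, planner gives the robot as it stands (env), with the cameras (viewer), the gripper (effector) and the kinematics (planner). Calls block until the motion is done:
- env.move_ptp(position, orientation): joint-space move of the TCP to a pose.
- env.servo_line(position, orientation=None, rate=0.15, contact_N=None): straight line of the TCP; orientation=None keeps the orientation; rate is the mean speed in m/s. With contact_N (N) it stops when the force on the tool has changed by that much, and returns True; else False.
- env.goto_joints(angles): joint-space move.
- effector.move_gripper(opening): finger opening in m; the grip force is fixed at half the most; returns when the fingers have stopped.
- env.sleep(seconds).
- planner.inverse_kinematics(position, orientation): joint angles nearest the present ones, or None.
- env.observe(): the state.
- viewer.capture(name): name is "scene" or "top" or "wrist"; returns a dict with "image" (384x512x3 uint8, blue, green, red), "range_z" (384x512 float32, m along the optical axis (not along the pixel's ray), 0 where there is no reading), "intrinsics" (3x3 intrinsics, pixels), "k1" (the pictures are not rectified: a ray, as slopes to the right and down, at radius r is drawn at 1 + k1 r^2 times it, then the intrinsics apply), "R" (3x3) and "t" (3): a world point X has camera coordinates R X + t. Camera axes: x right, y down, z forward; pixel columns grow to the right and rows downward; lengths in m; the calibration is good to about 2 mm. A picture is of the moment at which its call begins.
A pose or a line that the arm cannot do raises env.PlanningError and nothing moves.
- env.close_job(): hands the job in; it is judged then, once.
The state is a dict: "clock": time; "joint_pos": joint angles; "qvel": joint speeds; "joint_torque": joint torques, N m; "position": TCP position; "orientation": TCP orientation; "force": force on the tool from outside, world axes, zero at the start; "torque": the same for the moment, N m; "finger_gap": finger opening in m; "grip_force": force on a finger pad.
Only numpy, scipy, OpenCV 4.12 (cv2) and the standard library are available. Lean on these libraries where they do the work, as an engineer would, in place of code of your own. Each camera call takes 0.05 s, during which the arm holds its last target. There are 200 camera calls.

## Task

Get the drill jig ready for drilling: lay the bare pine block flat in its nest, flush against all three locating pins, shut the hinged drill plate down onto it, then swing the toggle clamp's handle upright over centre until it locks and the rubber pad holds the plate down. Leave the other things on the bench where they are.

Things in the scene. Friction and masses are not known exactly. Their poses are not given: they have to be found in the camera images.
- jig: Drill jig, screwed to the bench: plywood base 116 (x) x 305 (y) x 18 mm. Origin on the bench under the nest's middle; x across the base, away from the robot; y along it, from the plate's hinge to the toggle clamp; z up. The base spans y = -110 to 195 mm. A hinge block (80 wide, 54 high) fills y = -102 to -76; the clamp's steel frame (50 wide, 90 high) y = 105 to 190.
- nest (a point): Middle of the nest on the base's upper face, 18 mm above the bench, jig's axes. Three steel pins, 10 mm thick, 20 mm high, stand at x = 36, y = -42 and 42, and at x = 0, y = -65 mm. The block's long side goes on the first two, its short side on the third: its origin is then at this point and its y along this y.
- wood_block: Bare pine block, 62 (own x) x 120 (own y) x 38 mm (z), 0.11 to 0.22 kg, loose on the bench, origin in the middle of its underside. Either way round fits.
- leaf (a joint): Hinge of the drill plate, rad: 0 = shut, level and resting on the block; 1.57 = upright; stop at 1.65. The hinge is stiff: the plate stays at any angle, and about 5 N at the knob moves it. It starts anywhere from 0.7 (leaning well over the nest) to 1.6.
- leaf_hinge (a point): Middle of the plate's hinge pin, 60 mm above the bench at jig y = -82 mm; the pin runs along jig x. Axes turn with the plate: y from the hinge along the plate to its free end, z out of its upper face.
- leaf_knob (a point): Centre of the black ball knob (26 mm thick) on the plate's upper face: in the plate's axes 25 mm to -x, 124 mm along y and 34 mm out along z from point leaf_hinge. Between ball and plate are 17 mm of 10 mm stem. The ball can turn between the fingers.
- leaf_plate: The aluminium drill plate with two steel drill bushes: 80 mm wide, 8 mm thick, reaching from 6 to 144 mm from the hinge axis. Same origin and axes as point leaf_hinge. Shut, its underside is 56 mm above the bench, on top of the block.
- clamp_handle (a joint): Clamp handle, rad: 0 = upright on its stop, locked over centre; dead centre 0.09; 1.5 = laid back along jig +y, open. Starts at about 1.46, stays where left. A linkage swings the upright clamp arm down as the handle rises; its sprung rubber pad meets the shut plate, 120 mm from the hinge, at about 0.34. From there to dead centre it takes up to about 8 N at the grip, then goes over by itself.
- pad_face (a point): Middle of the rubber pad's round face (17 mm across) under the end of the clamp arm, a steel bar 14 mm wide, 84 mm from the arm's pivot (78 mm above the bench at jig x = 0, y = +122 mm). Clamp open: at about jig y = 82 mm, 154 mm above the bench, the arm's end reaching 175 mm. Clamped: at jig y = 38 mm.
- handle_pivot (a point): The handle's pivot on the clamp frame, 77 mm above the bench at jig x = 0, y = +173 mm; its axis runs along jig x.
- handle_grip (a point): Middle of the handle's black rubber grip, 85 mm from the pivot; the grip is 80 mm long, 22 mm wide along jig x and 20 mm deep. Pinched across jig x, it can turn between the fingers as it swings, and creeps some 10 mm back in them: carry on until it is on its stop.
- sanding_block: Black foam sanding block, 112 x 66 x 28 mm, a bystander that lies near the pine block. Origin in the middle of its underside, 112 mm along x.
- filler_tin: Small paint tin, 75 mm across and 75 mm high, a bystander. Origin in the middle of its underside.
- oil_can: Red oil can with thin spout, 62 x 84 x 162 mm high, a bystander behind the jig. Origin in the middle of its underside.

How it is judged:
By the outcome, as a careful person would: the job done as asked, in the order asked, and still so for the second after the job is handed in, with the robot touching nothing.
It also fails if it takes over 72 s, if anything falls off the work surface, if the arm or the gripper's body presses on something with over 40 N, if the wrist force passes 120 N, or if a joint passes its speed limit or range.

## Working session

There is one attempt and no reset: what is moved stays moved. The work goes in short steps, each a Python script; the robot and the scene stay as the last script left them, time stands still between calls to the robot, and variables do not carry over. Pictures are saved under pics/ and viewed, at most 10 in all, crops included, and the job is handed in when it is done.

```bash
mkdir -p pics; ls
cat > h.py <<'E'
import numpy as np, cv2
from bench import env, viewer, effector, planner
from scipy.spatial.transform import Rotation as Ro
def cloud(c):
    z=c["range_z"]; K=np.array(c["intrinsics"]); h,w=z.shape
    u,v=np.meshgrid(np.arange(w),np.arange(h))
    p=cv2.undistortPoints(np.stack([u,v],-1).reshape(-1,1,2).astype(np.float64),K,np.array([c["k1"],0,0,0.])).reshape(h,w,2)
    P=np.dstack([p[...,0]*z,p[...,1]*z,z])
    X=(P-np.array(c["t"]))@np.array(c["R"])
    X[z<=0]=np.nan
    return X
def down(yaw):  # tool z down, closing line y at angle yaw from world y
    return (Ro.from_euler('z',yaw)*Ro.from_euler('x',np.pi)).as_quat()
E
python3 - <<'E'
from h import *
a=[]
for n in("scene","top"):
    c=viewer.capture(n); np.savez(n+"0.npz",**c); cv2.imwrite(f"pics/{n}0.png",c["image"]); X=cloud(c); print(n,-np.array(c["R"]).T@c["t"],np.nanmin(X,(0,1)),np.nanmax(X,(0,1)))
o=env.observe(); print(o, env.tip_extent)
print(down(0))
E
```

```text
bench.py
pics
scene [-0.09753833  0.8425293   0.67119237] [-0.36360726 -2.93999377 -0.96782887] [0.90004878 0.69942238 0.66915493]
top [-0.51990393 -0.46518112  1.50752857] [-0.51182431 -0.51931956  1.3290969 ] [-0.25772102 -0.42089075  1.48095409]
{'clock': 0.1, 'joint_pos': array([-1.26709649e+00,  3.59427130e-01,  1.51129456e+00,  1.31666653e-05,
        1.27251347e+00, -1.15090851e-01]), 'qvel': array([ 0.00294198, -0.00299703, -0.00334579,  0.00110861, -0.00098888,
        0.0010445 ]), 'joint_torque': array([-3.93976215e-04, -5.16357243e+01, -2.71405542e+01,  6.75269449e-02,
        2.76654668e-02, -2.24639422e-05]), 'position': array([ 0.24381864, -0.54758245,  0.2359084 ]), 'orientation': array([ 9.78156856e-01,  2.07866520e-01, -7.10697385e-05, -8.18193311e-04]), 'force': array([ 0.3524056 , -1.01593219,  0.35296196]), 'torque': array([-0.05611098,  0.01422726,  0.0443814 ]), 'grip_force': 0.0, 'finger_gap': 0.08779905254620744} 0.014
[1.000000e+00 0.000000e+00 0.000000e+00 6.123234e-17]
```

Run:
```python
from h import *
for n in("scene","top"):
    c=np.load(n+"0.npz"); z=c["range_z"]; print(n,c["intrinsics"],c["k1"],c["R"],c["t"],np.percentile(z,[0,10,50,90,100]),z.dtype,(z>0).mean())
```

```text
scene [[436.44670953   0.         247.42840607]
 [  0.         436.44670953 188.03827546]
 [  0.           0.           1.        ]] -0.10939119480071814 [[-0.82003433 -0.57222023  0.01037804]
 [-0.25164462  0.34422046 -0.90453704]
 [ 0.51402206 -0.74436301 -0.42626874]] [0.39516187 0.29255755 0.96339282] [0.         0.80680987 1.06847835 2.27169969 3.8610127 ] float32 0.9960683186848959
top [[488.90246634   0.         260.05403053]
 [  0.         488.90246634 194.69500543]
 [  0.           0.           1.        ]] -0.04420670740800901 [[ 3.29975896e-01 -9.43989231e-01  4.89254322e-04]
 [-7.38623426e-01 -2.58511982e-01 -6.22580910e-01]
 [ 5.87836153e-01  2.05075319e-01 -7.82555283e-01]] [-0.26830777  0.43429039  1.58073994] [0.         0.06709695 0.14638153 0.20392163 0.25419879] float32 0.9958241780598959
```

View pics/top0.png

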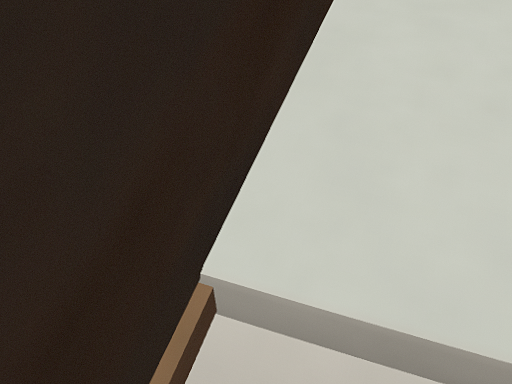

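View pics/scene0.png

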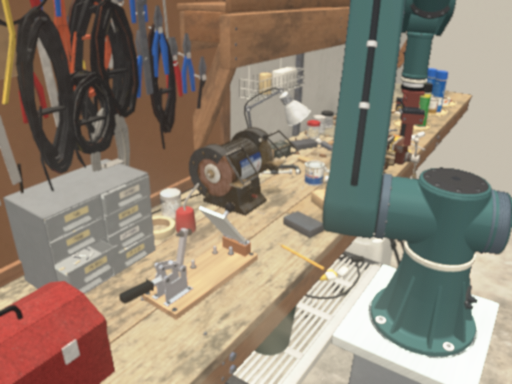

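The top camera is blocked (it only sees a nearby cupboard). The scene view shows the clamp at (175,285), the open plate at (225,228), the hinge block at (237,245), the sanding block at (303,222), and a sliver of the pine block near (318,197) behind the arm.

Run:
```python
from h import *
c=dict(np.load("scene0.npz")); X=cloud(c)
for n,(u,v) in dict(clampbase=(175,297),hinge=(237,245),plate=(225,225),sand=(303,222),pine=(317,198),tin=(315,172),can=(185,220),bench=(290,280),base=(212,270),grip=(135,290)).items(): print(n,X[v-1:v+2,u-1:u+2].reshape(-1,3).mean(0).round(3))
m=(np.abs(X[...,2]-.018)<.004); m[:,:140]=0;m[:230]=0;m[:,265:]=0
cv2.imwrite("pics/m.png",m.astype(np.uint8)*255)
n,l,s,_=cv2.connectedComponentsWithStats(m.astype(np.uint8)); i=1+np.argmax(s[1:,4]); P=X[l==i]
r=cv2.minAreaRect(P[:,:2].astype(np.float32)*1000); print(len(P),r, cv2.boxPoints(r))
```

```text
clampbase [0.486 0.285 0.02 ]
hinge [0.482 0.049 0.041]
plate [0.477 0.105 0.13 ]
sand [ 0.409 -0.185  0.027]
pine [ 0.449 -0.356  0.026]
tin [ 0.528 -0.494  0.053]
can [0.681 0.034 0.044]
bench [ 0.317  0.049 -0.002]
base [0.487 0.149 0.016]
grip [0.505 0.38  0.092]
2467 ((499.783935546875, 169.94561767578125), (307.20477294921875, 120.70252227783203), 86.94084167480469) [[431.32138   19.782883]
 [551.85187   13.341354]
 [568.24646  320.10834 ]
 [447.716    326.54987 ]]
```

Jig base rectangle is 307 x 121 mm (expected 305 x 116), yaw ≈ -0.053, origin ≈ (0.4975, 0.1275), and the grip is where that predicts. Next I look from the wrist at the block area and the jig.

Run:
```python
from h import *
for k,(p,yaw) in enumerate([((.43,-.30,.42),0),((.46,.10,.45),0)]):
    env.move_ptp(p,down(yaw))
    c=viewer.capture("wrist"); np.savez(f"w{k}.npz",**c); cv2.imwrite(f"pics/w{k}.png",c["image"])
    R=np.array(c["R"]); print(-R.T@c["t"],R[2],env.observe()["clock"])
c=viewer.capture("scene"); np.savez("scene1.npz",**c); cv2.imwrite("pics/scene1.png",c["image"])
cv2.imwrite("pics/w01.png",cv2.resize(np.hstack([cv2.imread("pics/w0.png"),cv2.imread("pics/w1.png")]),(800,300)))
```

```text
[ 0.49506742 -0.29967751  0.56666658] [-2.43199562e-01  9.64767047e-04 -9.69975795e-01] 1.5
[0.52565928 0.10002163 0.5972603 ] [-2.42375874e-01  2.83908190e-04 -9.70182382e-01] 3.0417
```

View pics/w01.png

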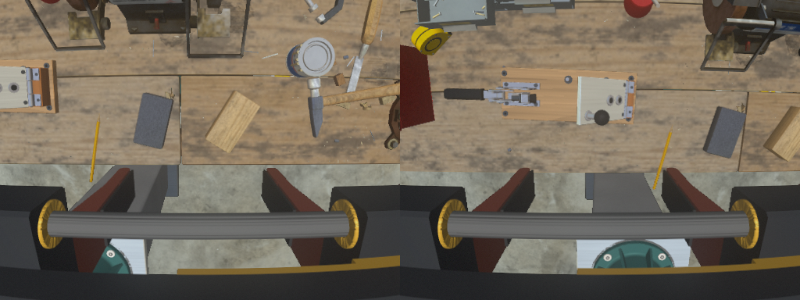

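Left half (w0): pine block around (232,122), sanding block (155,120), tin (310,58), hammer/plane further right. Right half (w1): the jig with grip (465,94), clamp (515,93), leaning plate (605,100) and knob (601,117).

```bash
cat >> h.py <<'E'
def rect(X,z,tol,lo,hi):
    m=(np.abs(X[...,2]-z)<tol)&(X[...,0]>lo[0])&(X[...,0]<hi[0])&(X[...,1]>lo[1])&(X[...,1]<hi[1])
    n,l,s,_=cv2.connectedComponentsWithStats(m.astype(np.uint8)); i=1+np.argmax(s[1:,4]); P=X[l==i]
    return P,cv2.minAreaRect(P[:,:2].astype(np.float32)*1000)
E
python3 - <<'E'
from h import *
X=cloud(dict(np.load("w0.npz"))); u=cloud(dict(np.load("w1.npz")))
for n,Y,a in(("pine",X,(.038,.006,(.38,-.5),(.55,-.25))),("sand",X,(.028,.006,(.35,-.28),(.55,-.1))),("base",u,(.018,.005,(.4,0),(.62,.36))),("bench",X,(0,.006,(.37,-.25),(.5,-.22)))):
    P,r=rect(Y,*a); print(n,len(P),r,P[:,2].mean()); print(cv2.boxPoints(r).round())
o=np.array([.4975,.1275]); t=-.053
R=np.array([[np.cos(t),-np.sin(t)],[np.sin(t),np.cos(t)]])
J=u.copy(); J[...,:2]=(u[...,:2]-o)@R
# profile along jig y: max height in strips
m=(np.abs(J[...,0])<.05)&(J[...,2]>.025)
for y in np.arange(-.11,.33,.01):
    q=J[m&(np.abs(J[...,1]-y)<.005)]
    if len(q): print(y.round(2),len(q),q[:,0].min().round(3),q[:,0].max().round(3),np.percentile(q[:,2],[2,50,98]).round(3))
E
```

```text
pine 2312 ((416.09503173828125, -371.76019287109375), (62.3882942199707, 117.42327117919922), 58.60227966308594) 0.03728407425607359
[[ 350. -368.]
 [ 450. -429.]
 [ 482. -376.]
 [ 382. -315.]]
sand 2573 ((417.688720703125, -200.50318908691406), (66.81053924560547, 112.41905212402344), 75.82091522216797) 0.027209836400774685
[[ 355. -219.]
 [ 464. -247.]
 [ 480. -182.]
 [ 371. -154.]]
base 6587 ((501.17724609375, 167.91041564941406), (305.3369140625, 116.97589111328125), 87.52014923095703) 0.017694112918687596
[[436.  18.]
 [553.  13.]
 [566. 318.]
 [449. 323.]]
bench 770 ((435.11541748046875, -235.321533203125), (129.41595458984375, 29.46042251586914), 0.578015923500061) -0.0004642602648918839
[[ 370. -221.]
 [ 371. -251.]
 [ 500. -249.]
 [ 500. -220.]]
-0.1 259 -0.036 0.041 [0.049 0.052 0.522]
-0.09 966 -0.037 0.041 [0.05  0.524 0.54 ]
-0.08 5764 -0.046 0.041 [0.071 0.537 0.549]
-0.07 9737 -0.045 0.041 [0.088 0.532 0.555]
-0.06 3850 -0.037 0.041 [0.094 0.543 0.556]
-0.05 4036 -0.038 0.041 [0.107 0.543 0.556]
-0.04 4137 -0.034 0.041 [0.12  0.542 0.556]
-0.03 4190 -0.035 0.041 [0.132
[... 512 characters left out ...]
 0.168]
0.12 71 -0.016 0.017 [0.03  0.088 0.168]
0.13 33 -0.014 0.016 [0.052 0.095 0.101]
0.14 84 -0.014 0.016 [0.061 0.102 0.106]
0.15 67 -0.014 0.015 [0.06  0.104 0.108]
0.16 82 -0.014 0.016 [0.035 0.08  0.111]
0.17 195 -0.015 0.016 [0.035 0.087 0.116]
0.18 81 -0.023 0.02 [0.025 0.087 0.117]
0.19 33 -0.006 0.002 [0.079 0.081 0.082]
0.2 63 -0.008 0.008 [0.08  0.082 0.084]
0.21 126 -0.012 0.012 [0.072 0.088 0.091]
0.22 92 -0.01 0.012 [0.084 0.09  0.092]
0.23 97 -0.011 0.012 [0.086 0.091 0.094]
0.24 87 -0.011 0.01 [0.086 0.091 0.094]
0.25 83 -0.009 0.009 [0.089 0.093 0.095]
0.26 90 -0.01 0.011 [0.085 0.094 0.096]
0.27 93 -0.011 0.011 [0.09  0.095 0.097]
0.28 66 -0.012 0.01 [0.092 0.096 0.098]
```

Refined jig: origin ≈ (0.4993, 0.1255), yaw -0.043 (base measured 305 x 117 mm). The plate stands at about 0.89 rad, over the nest, so I'll first push it upright with closed fingers from below and then re-measure.

```bash
cat >> h.py <<'E'
T=-.0433; RJ=np.array([[np.cos(T),-np.sin(T)],[np.sin(T),np.cos(T)]]); OJ=np.array([.50118,.16791])-RJ@[0,.0425]
def W(x,y,z): return np.append(OJ+RJ@[x,y],z)     # jig -> world
def toJ(X): X=X.copy(); X[...,:2]=(X[...,:2]-OJ)@RJ; return X
QJ=down(T-np.pi/2)   # closing line along jig x, camera towards jig -y
def st(msg=""):
    o=env.observe(); p=toJ(np.array(o["position"])); print(msg,round(o["clock"],1),"jig",p.round(4),"F",np.array(o["force"]).round(1),"gap",round(o["finger_gap"],4),"grip",round(o["grip_force"],1))
E
python3 - <<'E'
from h import *
print(OJ)
effector.move_gripper(0.0)
env.move_ptp(W(0,.045,.30),QJ); env.servo_line(W(0,.045,.166),rate=.2); st()
env.servo_line(W(0,-.069,.166),rate=.12); st("pushed")
env.servo_line(W(0,-.02,.166),rate=.25); env.servo_line(W(0,0,.30),rate=.25)
effector.move_gripper(.088)
env.move_ptp([.46,.12,.45],down(0)); st()
c=viewer.capture("wrist"); np.savez("w2.npz",**c); cv2.imwrite("pics/w2.png",c["image"][60:230,60:400])
cv2.imwrite("pics/w2.png",cv2.resize(c["image"][60:230,80:400],(800,425)))
J=toJ(cloud(c))
m=(np.abs(J[...,0])<.05)&(J[...,2]>.025)&(J[...,2]<.25)
for y in np.arange(-.13,.06,.01):
    q=J[m&(np.abs(J[...,1]-y)<.005)]
    if len(q): print(y.round(2),len(q),q[:,0].min().round(3),q[:,0].max().round(3),np.percentile(q[:,2],[2,50,98]).round(3))
for (x,y) in((.036,-.042),(.036,.042),(0,-.065)):
    q=J[(np.hypot(J[...,0]-x,J[...,1]-y)<.012)&(np.abs(J[...,2]-.038)<.006)]; print(len(q),q.mean(0),q.min(0),q.max(0))
print(rect(cloud(c),.018,.005,(.4,0),(.62,.36))[1])
E
```

```text
[0.49934032 0.12544984]
 9.0 jig [0.0007 0.0452 0.1668] F [ 0.7 -0.9 -0.6] gap 0.0004 grip 0.0Traceback (most recent call last):
  File "<stdin>", line 5, in <module>
host.PlanningError: the arm cannot follow that straight line within its joint ranges
```

Run:
```python
from h import *
print(np.round(env.observe()["joint_pos"],2))
for s in(-1,1):
  for p in((0,.045,.166),(0,-.069,.166),(0,.02,.046),(0,.257,.09),(0,.173,.16),(.015,-.12,.166)):
    for dy in (0,) :
      q=planner.inverse_kinematics(W(*p),down(T+s*np.pi/2)); print(s,p,None if q is None else np.round(q,2))
d=np.radians(-31.4)
for a in(d,d+np.pi): print(planner.inverse_kinematics([.399,-.3614,.022],down(a)), planner.inverse_kinematics([.433,-.382,.022],down(a)))
```

```text
[ 0.2   0.34  1.74  0.    1.06 -2.9 ]
-1 (0, 0.045, 0.166) [ 0.2   0.34  1.75  0.    1.06 -2.9 ]
-1 (0, -0.069, 0.166) None
-1 (0, 0.02, 0.046) [ 0.15  0.5   1.87 -0.    0.77 -2.95]
-1 (0, 0.257, 0.09) [ 0.53  0.56  1.57  0.    1.01 -2.56]
-1 (0, 0.173, 0.16) [ 0.41  0.42  1.62  0.    1.1  -2.68]
-1 (0.015, -0.12, 0.166) None
1 (0, 0.045, 0.166) [ 0.2   0.34  1.75 -0.    1.06  0.24]
1 (0, -0.069, 0.166) [-0.02  0.3   1.81 -0.    1.04  0.02]
1 (0, 0.02, 0.046) [ 0.15  0.5   1.87 -0.    0.77  0.19]
1 (0, 0.257, 0.09) [ 0.53  0.56  1.57 -0.    1.01  0.58]
1 (0, 0.173, 0.16) [ 0.41  0.42  1.62 -0.    1.1   0.46]
1 (0.015, -0.12, 0.166) [-0.13  0.31  1.79 -0.    1.04 -0.08]
[-8.64328566e-01  5.58242679e-01  1.84157821e+00 -4.44089210e-16
  7.41771762e-01  1.25450115e+00] [-8.42511998e-01  5.94046221e-01  1.75178938e+00 -4.44089210e-16
  7.95757054e-01  1.27631771e+00]
[-0.86432857  0.55824268  1.84157821  0.          0.74177176 -1.88709151] [-0.842512    0.59404622  1.75178938  0.          0.79575705 -1.86527494]
```

```bash
sed -i 's|^QJ=.*|QJ=down(T+np.pi/2)   # closing line along jig x, camera towards jig +y|' h.py
python3 - <<'E'
from h import *
env.servo_line(W(0,.045,.28),rate=.3); env.move_ptp(W(0,.045,.275),QJ); env.servo_line(W(0,.045,.166),rate=.25)
env.servo_line(W(0,-.069,.166),rate=.14); st("pushed")
env.servo_line(W(0,-.02,.166),rate=.3); env.servo_line(W(0,0,.30),rate=.3); st()
env.move_ptp([.46,.12,.45],down(0)); st()
c=viewer.capture("wrist"); np.savez("w2.npz",**c)
cv2.imwrite("pics/w2.png",cv2.resize(c["image"][60:230,80:400],(800,425)))
J=toJ(cloud(c))
m=(np.abs(J[...,0])<.05)&(J[...,2]>.025)&(J[...,2]<.25)
for y in np.arange(-.13,.06,.01):
    q=J[m&(np.abs(J[...,1]-y)<.005)]
    if len(q): print(y.round(2),len(q),q[:,0].min().round(3),q[:,0].max().round(3),np.percentile(q[:,2],[2,50,98]).round(3))
for (x,y) in((.036,-.042),(.036,.042),(0,-.065)):
    q=J[(np.hypot(J[...,0]-x,J[...,1]-y)<.012)&(np.abs(J[...,2]-.038)<.006)]; print(len(q),q.mean(0),q.min(0),q.max(0)) if len(q) else 0
print(rect(cloud(c),.018,.005,(.4,0),(.62,.36))[1])
E
```

```text
pushed 13.7 jig [-0.0002 -0.069   0.1661] F [ 0.3  0.1 -0.1] gap 0.0004 grip 0.0
 14.7 jig [-1.000e-04 -6.000e-04  3.001e-01] F [-0.6  0.2 -0.1] gap 0.0008 grip 0.0
 16.0 jig [-0.0393 -0.0074  0.4487] F [-0.2 -0.3 -0.4] gap 0.0003 grip 0.0
-0.13 39 -0.035 -0.016 [0.187 0.191 0.193]
-0.12 139 -0.038 -0.014 [0.184 0.193 0.196]
-0.11 136 -0.037 -0.015 [0.182 0.189 0.194]
-0.1 63 -0.031 -0.021 [0.184 0.187 0.189]
-0.09 261 -0.041 0.039 [0.187 0.203 0.205]
-0.08 1481 -0.04 0.039 [0.033 0.147 0.204]
-0.07 21 -0.004 0.036 [0.035 0.038 0.049]
-0.06 16 -0.004 0.004 [0.03  0.036 0.038]
-0.05 3 0.033 0.037 [0.036 0.037 0.037]
-0.04 26 0.03 0.04 [0.028 0.037 0.039]
0.04 28 0.031 0.04 [0.03  0.037 0.039]
0.05 4 0.033 0.037 [0.036 0.038 0.038]
27 [ 0.03493559 -0.04199522  0.03700213] [ 0.03136824 -0.04625482  0.03551333] [ 0.03972264 -0.03768307  0.03879187]
28 [0.03519241 0.042147   0.03742801] [0.03104608 0.03751122 0.03531383] [0.03934595 0.0459088  0.03965406]
33 [-0.00036812 -0.06645533  0.03662037] [-0.00515664 -0.07619958  0.03241187] [ 0.00434569 -0.06003683  0.04351693]
((500.8126525878906, 168.8494110107422), (304.69024658203125, 117.28629302978516), 87.2957992553711)
```

View pics/w2.png

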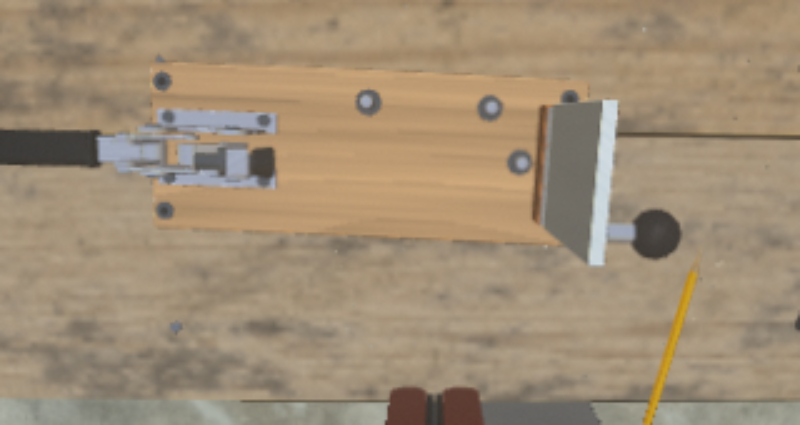

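The plate is now upright (its edge at image x≈605) with the nest clear, and the three pins at (368,102), (489,107) and (519,162) lie within 1.5 mm of the jig model. Next I pick up the block.

Run:
```python
from h import *
a=np.radians(-31.4); p=np.array([.4161,-.3718])-.02*np.array([np.cos(a),np.sin(a)])
env.move_ptp([*p,.12],down(a)); effector.move_gripper(.088)
env.servo_line([*p,.023],rate=.2,contact_N=8); st("at block")
effector.move_gripper(.03); st("gripped")
env.servo_line([*p,.26],rate=.35); st("lift")
env.move_ptp(W(-.005,-.015,.27),QJ); st("over")
c=viewer.capture("scene"); cv2.imwrite("pics/s2.png",cv2.resize(c["image"][120:320,120:380],(780,600)))
```

```text
at block 20.2 jig [-0.0789 -0.4909  0.0233] F [ 0.1 -0.4  0.2] gap 0.0879 grip 0.0
gripped 20.7 jig [-0.0788 -0.4911  0.0238] F [-1.8  0.5  6.7] gap 0.062 grip 30.0
lift 21.5 jig [-0.0801 -0.4897  0.2584] F [-1.1  0.  -1.6] gap 0.062 grip 30.0
over 23.3 jig [-0.0048 -0.0157  0.2697] F [ 0.4  0.2 -2.5] gap 0.0618 grip 30.0
```

View pics/s2.png

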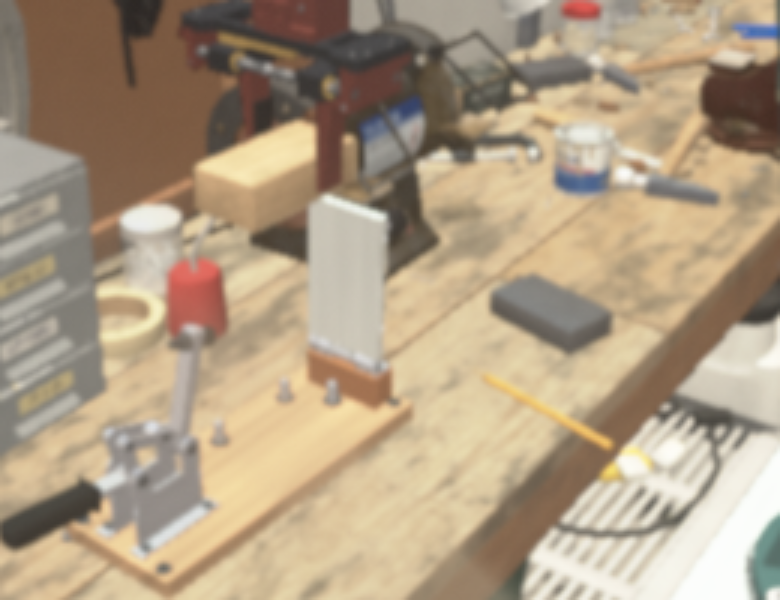

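The block is held level over the nest at (265,175), the plate upright at (348,280), and the bystanders have not moved. Next I lower it and seat it against the pins.

Run:
```python
from h import *
x,y=-.005,-.014
env.servo_line(W(x,y,.052),rate=.2); 
print(env.servo_line(W(x,y,.036),rate=.03,contact_N=4)); st("down")
z=env.observe()["position"][2]+.0008
env.servo_line(W(x,y,z),rate=.05); st()
print(env.servo_line(W(x,y-.018,z),rate=.03,contact_N=6)); st("-y")
y=toJ(np.array(env.observe()["position"]))[1]+.0003
print(env.servo_line(W(x+.012,y,z),rate=.03,contact_N=6)); st("+x")
x=toJ(np.array(env.observe()["position"]))[0]-.0003
env.servo_line(W(x,y,z-.001),rate=.03)
effector.move_gripper(.088); st("open")
print(env.servo_line(W(x+.022,y,z),rate=.04,contact_N=10)); st("push x")
```

```text
True
down 25.0 jig [-0.0044 -0.0139  0.0413] F [ 0.4  0.4 -0.2] gap 0.0615 grip 30.0
 25.3 jig [-0.0053 -0.014   0.0419] F [ 0.8  0.  -1.9] gap 0.0619 grip 30.0
True
-y 25.6 jig [-0.0051 -0.0205  0.0419] F [ 0.9  3.4 -0.2] gap 0.0618 grip 30.0
True
+x 26.0 jig [-0.     -0.0204  0.0415] F [-0.9 -0.2  4.3] gap 0.0619 grip 30.0
open 26.8 jig [-0.0003 -0.0203  0.041 ] F [-0.3  0.2  0.6] gap 0.088 grip 0.0
True
push x 27.2 jig [ 0.0124 -0.0204  0.0412] F [ 0.3 -0.  -0.1] gap 0.0879 grip 0.0
```

Run:
```python
from h import *
env.servo_line(W(0,-.0204,.0415),rate=.1); env.servo_line(W(0,-.0204,.24),rate=.35); 
env.move_ptp(W(-.09,-.03,.27),down(T)); st()
c=viewer.capture("wrist"); np.savez("w3.npz",**c); J=toJ(cloud(c))
P,r=rect(J,.056,.004,(-.08,-.1),(.08,.1)); print(r,P.mean(0),P.min(0),P.max(0))
cv2.imwrite("pics/w3.png",cv2.resize(c["image"][:280],None,fx=1.55,fy=1.55,interpolation=cv2.INTER_CUBIC))
```

```text
29.6 jig [-0.0903 -0.03    0.2691] F [-0.2 -0.6 -0.1] gap 0.0878 grip 0.0
((-0.8122177124023438, 0.24677658081054688), (120.72310638427734, 62.24595260620117), 89.523681640625) [-6.52230491e-04  6.21029413e-05  5.54139587e-02] [-0.03182547 -0.06006328  0.05203836] [0.03076326 0.06068622 0.0584074 ]
```

View pics/w3.png

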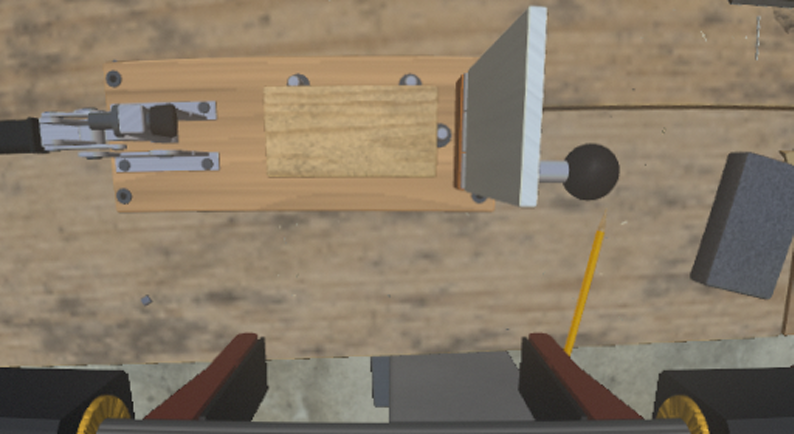

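Block measures at jig (-0.8, +0.25) mm with yaw within 0.5°. In the picture its long side touches both pins at (298,82) and (410,82), and its short side touches the pin at (443,133). Next I shut the plate.

Run:
```python
from h import *
env.move_ptp(W(.018,-.122,.27),QJ); effector.move_gripper(0.0)
env.servo_line(W(.018,-.122,.166),rate=.25)
env.servo_line(W(.018,0,.166),rate=.15); st("tilted")
env.servo_line(W(.018,-.03,.25),rate=.3); env.servo_line(W(.018,-.03,.178),rate=.3)
env.servo_line(W(.018,-.005,.084),rate=.1); st("lowered")
print(env.servo_line(W(.018,-.005,.070),rate=.03,contact_N=20)); st("pressed")
env.servo_line(W(.018,-.02,.24),rate=.35); 
env.move_ptp(W(-.09,.05,.29),down(T)); st()
c=viewer.capture("wrist"); np.savez("w4.npz",**c); J=toJ(cloud(c))
m=(abs(J[...,0]-.02)<.015)&(J[...,2]>.03)&(J[...,2]<.2)
for y in np.arange(-.07,.08,.02):
    q=J[m&(abs(J[...,1]-y)<.01)]; print(y.round(2),len(q),np.median(q[:,2]).round(4) if len(q) else 0)
cv2.imwrite("pics/w4.png",cv2.resize(c["image"][:280],None,fx=1.55,fy=1.55,interpolation=cv2.INTER_CUBIC))
m=(abs(J[...,0])<.02)&(J[...,1]>.21)&(J[...,1]<.31)&(J[...,2]>.07); q=J[m]; print(q[:,0].mean(),np.polyfit(q[:,1],q[:,2],1))
```

```text
tilted 34.1 jig [ 0.0181 -0.0002  0.1663] F [ 0.6 -0.3 -0.6] gap 0.0004 grip 0.0
lowered 36.1 jig [ 0.0181 -0.005   0.0844] F [-0.5 -0.1  0.3] gap 0.0003 grip 0.0
True
pressed 36.4 jig [ 0.0185 -0.0048  0.0783] F [-1.3  0.5  7.6] gap 0.0007 grip 4.1
 38.6 jig [-0.0902  0.0499  0.2892] F [-0.8 -0.   0.5] gap 0.0005 grip 0.0
-0.07 507 0.0635
-0.05 504 0.0635
-0.03 496 0.0634
-0.01 517 0.0634
0.01 523 0.0634
0.03 519 0.0634
0.05 542 0.0635
0.07 58 0.063
-8.789625748510438e-05 [0.11209401 0.06416423]
```

View pics/w4.png

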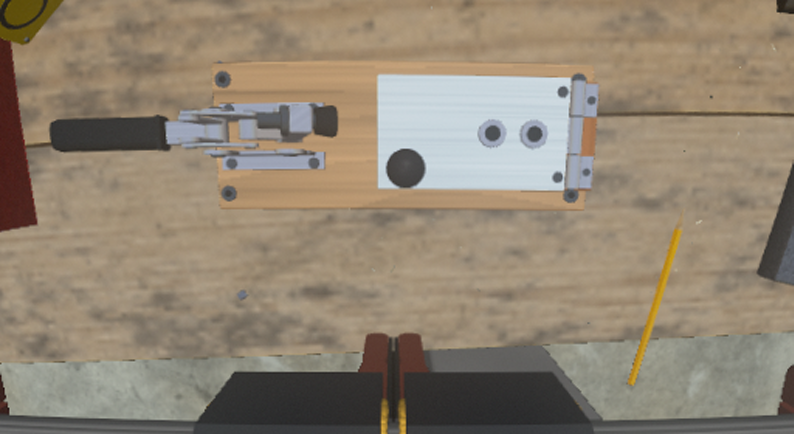

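The plate is shut and level (upper face 63.5 mm throughout, expected 64) and lies on the block. The handle grip runs (50–168,133) in the picture, at 1.459 rad. I check clearance to the toolbox at the left edge, then swing the handle.

Run:
```python
from h import *
J=toJ(cloud(dict(np.load("scene1.npz"))))
for lo,hi in((.3,.32),(.32,.34),(.34,.36),(.36,.4),(.4,.5)):
    q=J[(J[...,1]>lo)&(J[...,1]<hi)&(J[...,0]>-.15)&(J[...,0]<.15)&(J[...,2]>.04)&(J[...,2]<.3)]; print(lo,len(q),q.min(0).round(3) if len(q) else 0,q.max(0).round(3) if len(q) else 0)
J=toJ(cloud(dict(np.load("w4.npz"))))
q=J[(J[...,1]>.3)&(J[...,2]>.04)&(J[...,2]<.4)&(J[...,0]>-.2)&(J[...,0]<.2)]; print(len(q),q.min(0),q.max(0))
```

```text
0.3 164 [0.128 0.3   0.061] [0.136 0.32  0.114]
0.32 73 [0.129 0.32  0.077] [0.15  0.328 0.113]
0.34 0 0 0
0.36 1275 [-0.078  0.372  0.041] [0.101 0.4   0.168]
0.4 5597 [-0.082  0.4    0.04 ] [0.101 0.5   0.199]
254 [-0.07060766  0.33414827  0.0400061 ] [0.10811598 0.37679385 0.06029411]
```

Run:
```python
from h import *
def G(a,r=.085): return W(0,.173+r*np.sin(a),.077+r*np.cos(a)-.005)
p=G(1.46)
env.move_ptp(p+[0,0,.09],QJ); effector.move_gripper(.06)
print(env.servo_line(p,rate=.2,contact_N=10)); st("at grip")
effector.move_gripper(0.0); st("gripped")
for a in np.linspace(1.46,.4,7)[1:]: env.servo_line(G(a),rate=.12)
st("a=.4")
for a in(.25,.1,0,-.12): env.servo_line(G(a),rate=.06); st(f"a={a}")
```

```text
False
at grip 41.4 jig [0.0003 0.2577 0.0818] F [-0.1  0.2 -0.1] gap 0.0598 grip 0.0
gripped 42.1 jig [0.0007 0.2576 0.0817] F [ 1.1 -0.5  0.7] gap 0.0218 grip 30.0
a=.4 43.8 jig [0.0005 0.2064 0.1502] F [ 5.1 -2.   1.3] gap 0.0215 grip 30.0
a=0.25 44.1 jig [0.0004 0.1952 0.1542] F [ 5.6  1.3 -0.8] gap 0.0219 grip 30.0
a=0.1 44.5 jig [0.0004 0.1839 0.1566] F [ 3.8  5.5 -1.2] gap 0.0218 grip 30.0
a=0 44.8 jig [0.0004 0.1761 0.1574] F [3.8 7.1 0.3] gap 0.0219 grip 30.0
a=-0.12 45.1 jig [0.0004 0.1652 0.1574] F [1.7 3.3 5. ] gap 0.0218 grip 30.0
```

Run:
```python
from h import *
z=.157
print(env.servo_line(W(0,.145,z),rate=.06,contact_N=15)); st("stop push"); env.sleep(.3); st()
effector.move_gripper(.06); st("open"); env.servo_line(env.observe()["position"]+np.array([0,0,.09]),rate=.25)
env.move_ptp(W(-.09,.10,.34),down(T)); st()
c=viewer.capture("wrist"); J=toJ(cloud(c)); np.savez("w5.npz",**c)
m=(abs(J[...,0])<.02)&(J[...,1]>.12)&(J[...,1]<.23)&(J[...,2]>.125)&(J[...,2]<.22); q=J[m]
for z in(.13,.15,.17,.19,.2): 
    s=q[abs(q[:,2]-z)<.01]; print(z,len(s),s[:,1].min().round(4) if len(s) else 0,s[:,1].max().round(4) if len(s) else 0)
m=(abs(J[...,0]-.02)<.01)&(abs(J[...,1])<.05)&(J[...,2]<.2); print("plate z",np.median(J[m][:,2]))
s=viewer.capture("scene"); np.savez("s5.npz",**s); a=cv2.resize(c["image"][:280,:400],(440,308)); b=cv2.resize(s["image"][180:340,100:290],(356,300))
im=np.zeros((308,800,3),np.uint8); im[:,:440]=a; im[:300,444:]=b; cv2.imwrite("pics/f.png",im)
```

```text
False
stop push 45.5 jig [-0.0013  0.1449  0.1564] F [ 0.2 -0.5 -0.5] gap 0.0004 grip 0.0
 45.8 jig [-0.0002  0.1451  0.1569] F [0.6 1.  0.7] gap 0.0004 grip 0.0
open 46.9 jig [-0.     0.145  0.157] F [-0.3  1.   0.3] gap 0.0601 grip 0.0
 48.8 jig [-0.0902  0.0999  0.3391] F [-0.1 -0.1 -0.1] gap 0.0597 grip 0.0
0.13 56 0.1647 0.1779
0.15 86 0.1647 0.171
0.17 103 0.1648 0.1789
0.19 540 0.165 0.1851
0.2 344 0.1661 0.1833
plate z 0.06343643056922527
```

View pics/f.png

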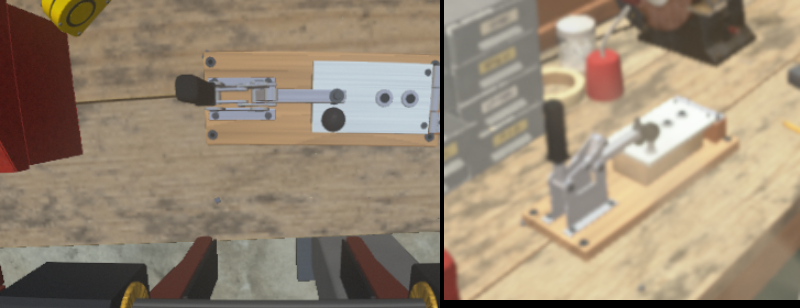

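Left half: the clamp arm is down on the plate with the pad at (337,96), and the handle stands upright at (190,90). Right half: the block sits under the level plate and the handle is vertical. Its front face measures jig y 165–166 mm from z = 0.13 to 0.20, so ≈0.02 rad, past dead centre. Last, I check the block faces against the earlier seat before handing in.

Run:
```python
from h import *
J=toJ(cloud(dict(np.load("s5.npz"))))
q=J[(abs(J[...,0]+.031)<.008)&(abs(J[...,1])<.05)&(J[...,2]>.026)&(J[...,2]<.05)]; print(len(q),np.median(q[:,0]),np.polyfit(q[:,1],q[:,0],1))
q=J[(abs(J[...,0])<.025)&(abs(J[...,1]-.06)<.008)&(J[...,2]>.026)&(J[...,2]<.05)]; print(len(q),np.median(q[:,1]) if len(q) else 0)
if abs(np.median(q[:,1])-.06)<.003: print(env.close_job())
```

```text
173 -0.03195808676989775 [ 0.00963571 -0.03194153]
114 0.060647381820479705
the job is handed in; nothing more can be done
None
```

The job is handed in: the block is in the nest against all three pins to within about 1 mm by camera, the plate is shut level on it, and the clamp handle is upright past dead centre with the pad on the plate; I read the lock from the handle's angle (about 0.02 rad) and did not push-test it.

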